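# Clip the long sample slide on the viewing stage

### The arm

A 6-joint arm with a two-finger parallel gripper is mounted at the origin on a cart in front of the work surface, level with it; the furniture and walls round the work are solid. World frame = base frame: x ahead of the robot, y to its left, z up, the work surface at z = 0. Lengths are in m, angles in degrees, forces in N, time in s.
With the tool pointing down it reaches from about 0.375 to 0.75 m from the base axis. Payload 9 kg.
Tool frame: the origin (TCP) lies where the fingers leave the gripper's body, on its centre line; the fingertips stand 73 mm ahead of it and the grasp point (between the pads) lies 54 mm ahead of it (robot.tip_reach is the distance from the TCP to the fingertips, in m); z points along the fingers, y is the line along which they close (so a half turn about z gives the same grasp; the last joint's range is limited). The gripper opens to 85 mm and grips with 20 to 120 N. Pads are 22 mm wide; open, the fingers measure 114 mm over their backs; the gripper's body (76 mm by 85 mm) begins 54 mm behind the grasp point. The pads swing forward as they close: fully open they stand 13 mm farther back than shut.
Start: joints at [-12.473, 5.964, 5.575, 89.605, 0, 77.527], TCP at [0.6, 0, 0.304] pointing down, gripper open.
Joint ranges: [-171.21, 171.21], [-48.23, 106.86], [-62.78, 66.21], [-105.2, 120.99], [-86.42, 89.51], [-180, 180]. Speed limits (degrees/s): [127.2, 127.2, 147.25, 180, 180, 180].

### API

Orientations are given as [roll, pitch, yaw] about the fixed x, y, z axes, in that order (R = Rz(yaw) Ry(pitch) Rx(roll)).
In Python, from plant import robot gives the robot as it stands. Calls block until the motion is done:
- robot.move_pose(position, orientation): joint-space move of the TCP to a pose.
- robot.line_to(position, vel=0.15, rotation=None, guard=None): straight line of the TCP; rotation=None keeps the orientation; vel is the mean speed in m/s. With guard (N) it stops when the force on the tool has changed by that much, and returns True; else False.
- robot.goto_joints(angles): joint-space move.
- robot.set_gripper(opening): finger opening in m; the grip force is fixed at half the most; returns when the fingers have stopped.
- robot.pause(seconds).
- robot.ik(position, orientation): joint angles nearest the present ones, or None.
- robot.observe(): the state.
- robot.grab_frame(name): name is "scene" or "side" or "wrist"; returns the picture (420x560x3 uint8, blue, green, red); there is no depth.
- robot.get_calibration(name): a dict with "vertical_fov" (degrees; the focal length in pixels is half the picture's height over the tangent of half this angle, whatever the lens; pixels are square), "cx", "cy" (the principal point, pixels), "rvec" (rotation vector, rad) and "tvec" (3), from world to camera coordinates, as OpenCV has them. Camera axes: x right, y down, z forward; pixel columns grow to the right and rows downward; lengths in m; the calibration is good to about 2 mm. A picture is of the moment at which its call begins: read the wrist's pose just before it. get_calibration takes no time and is no camera call; for the wrist camera it gives the pose at the moment of the call.
A pose or a line that the arm cannot do raises robot.IKError and nothing moves.
- robot.job_done(): hands the job in; it is judged then, once.
The state is a dict: "time": time; "q": joint angles; "qvel": joint speeds; "joint_torque": joint torques, N m; "tool_pos": TCP position; "tcp_rot": TCP orientation; "ft_force": force on the tool from outside, world axes, zero at the start; "torque": the same for the moment, N m; "gripper_width": finger opening in m; "gripper_force": force on a finger pad.
Only numpy, scipy, OpenCV 4.12 (cv2) and the standard library are available. Lean on these libraries where they do the work, as an engineer would, in place of code of your own. Each camera call takes 0.05 s, during which the arm holds its last target. There are 200 camera calls.

### The job

Clip the long sample slide (the one with two round wells) on the viewing stage: use it to draw back the sprung curved arm, set it flat on the plate with its long back side flush against the fixed edge and its grip about opposite the middle of that edge, and let go, so that the arm holds it there. Leave the short plain slide where it lies.

Things in the scene. Friction and masses are not known exactly. Their poses are not given: they have to be found in the camera images.
- long_slide: The slide to clip: aluminium plate, 50 mm along its x, 80 along y, 6 thick, with a black upright grip block on its middle (16 mm along x, 24 along y, 6 to 40 mm above the underside) and a round glass well on either side of it. About 0.09 kg, loose. Origin: centre of the underside; z up. Same either way round (half turn about z).
- short_slide: The bystander slide, to be left alone: same materials and grip, but only 50 x 50 mm and without wells. Origin: centre of the underside. (Room: a filling machine stands behind the stage from world x 0.58 m on, and its black star knob juts out at x 0.5, y -0.15 m, right of the stage; pass over or in front of them.)
- seat (a point): Where the middle of the clipped slide's underside belongs, on top of the fixed dark stage plate (150 x 170 mm, top 12 mm above the worktop). z up, +x from the sprung arm towards the fixed edge, y along the edge. The edge is a steel bar: inner face at x +25 mm, 90 mm long (y -45 to 45), 10 thick, 6 high. Carried 8-12 mm above the plate the slide passes over the edge but still meets the arm's pin.
- clip_pin (a point): Foot, at plate height, of the upright pin (8 mm thick, 3 to 20 mm above the plate) ending the curved arm, whose pivot stud is at x -51, y 66 mm in the seat's frame, 18 mm high. Sprung towards the edge: about 2 N at rest (x -11, y 9 mm in the seat's frame), 3 N at x -29, y 0 with the slide clipped, 3.5 N at x -40. Push it towards -x to draw the arm back (it goes to about x -60).

How it is judged:
By the outcome, as a careful person would: the job done as asked, in the order asked, and still so for the second after the job is handed in, with the robot touching nothing.
It also fails if it takes over 38 s, if anything falls off the work surface, if the arm or the gripper's body presses on something with over 40 N, if the wrist force passes 120 N, or if a joint passes its speed limit or range.

## Working session

There is one attempt and no reset: what is moved stays moved. The work goes in short steps, each a Python script; the robot and the scene stay as the last script left them, time stands still between calls to the robot, and variables do not carry over. Pictures are saved under pics/ and viewed, at most 10 in all, crops included, and the job is handed in when it is done.

```bash
mkdir -p pics && python3 - <<'E'
from plant import robot
import cv2
for n in ("scene","side","wrist"):
    c=robot.get_calibration(n); print(n,c)
    f=robot.grab_frame(n); cv2.imwrite(f"pics/{n}0.png",f)
o=robot.observe(); print(o)
E
```

```text
scene {'vertical_fov': 54.88796365710892, 'cx': 273.5709453595594, 'cy': 215.3773611960892, 'rvec': array([ 2.0539382 , -0.79397802,  0.43935059]), 'tvec': array([-0.22974158,  0.31969691,  0.43651701])}
side {'vertical_fov': 45.03907513629295, 'cx': 282.7545570337698, 'cy': 209.23227961275077, 'rvec': array([ 2.06234208, -0.25895712,  0.13737337]), 'tvec': array([-0.45365301,  0.19521164,  0.66587097])}
wrist {'vertical_fov': 60.413383171080724, 'cx': 281.39279542577657, 'cy': 209.46163972874268, 'rvec': array([-2.81271787e+00, -1.62886733e-03,  2.74552222e-03]), 'tvec': array([-0.5982284 , -0.04279541,  0.38117138])}
{'time': 0.15, 'q': array([-1.24732416e+01,  5.99016877e+00,  5.54044948e+00,  8.96051180e+01,
       -1.01097160e-03,  7.75255040e+01]), 'qvel': array([-0.04708742, -0.08412367,  0.18071799,  0.05200472,  0.01930196,
       -0.03000989]), 'joint_torque': array([ 3.56894714e-03, -5.57353413e+01,  5.04006886e+01,  1.24952567e-02,
       -2.60494489e-04,  1.42527287e-05]), 'tool_pos': array([5.99832093e-01, 4.30268831e-05, 3.03337267e-01]), 'tcp_rot': array([-1.79946239e+02, -1.08580172e-02,  9.00012497e+01]), 'ft_force': array([-0.34113006, -0.93722062, -0.18412461]), 'torque': array([-0.00600743,  0.05310452,  0.02698855]), 'gripper_force': 0.0, 'gripper_width': 0.08529766970825609}
```

View pics/scene0.png

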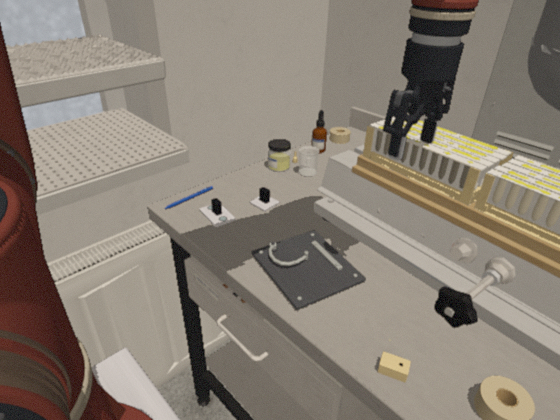

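View pics/wrist0.png

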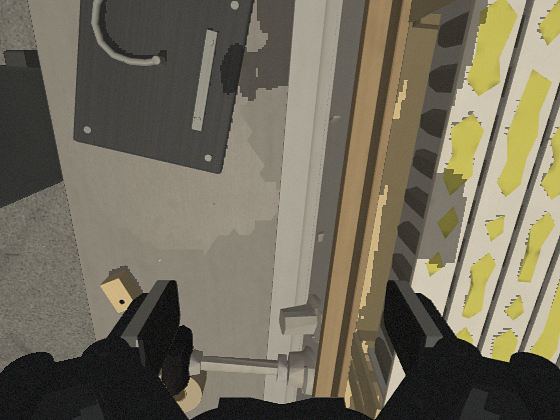

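The scene picture shows the long slide at about (215,213), the short one at (265,202) and the stage at about (308,265). The wrist picture shows the edge bar from (213,32) to (197,130). I'll project these.

```bash
cat > h.py <<'E'
from plant import robot
import cv2, numpy as np
def cam(c):
    f=210/np.tan(np.radians(c["vertical_fov"]/2))
    return np.array([[f,0,c["cx"]],[0,f,c["cy"]],[0,0,1]]),cv2.Rodrigues(np.array(c["rvec"]))[0],np.array(c["tvec"])
def p2w(c,uv,z):
    K,R,t=cam(c); o=-R.T@t; d=R.T@np.linalg.solve(K,[uv[0],uv[1],1]); return o+d*(z-o[2])/d[2]
def w2p(c,X):
    K,R,t=cam(c); return cv2.projectPoints(np.atleast_2d(np.float64(X)),R,t,K,None)[0].reshape(-1,2)
E
python3 - <<'E'
from h import *
s=robot.get_calibration("scene");w=robot.get_calibration("wrist")
for uv in [(215,215),(265,202)]: print(p2w(s,uv,.006).round(3))
for uv in [(312,242),(340,268),(269,252),(307,255)]: print(p2w(s,uv,.016).round(3))
print("wrist")
for uv in [(213,32),(197,130),(160,60)]: print(p2w(w,uv,.018).round(3))
_,R,t=cam(w);print(-R.T@t)
E
```

```text
[0.455 0.346 0.006]
[0.574 0.313 0.006]
[0.535 0.128 0.016]
[0.516 0.041 0.016]
[0.45  0.162 0.016]
[0.498 0.107 0.016]
wrist
[0.537 0.129 0.018]
[0.517 0.043 0.018]
[0.487 0.106 0.018]
[0.59896455 0.08308852 0.37341909]
```

```bash
python3 - <<'E'
from h import *
import pickle
robot.move_pose([0.48,0.24,0.32],[180,0,90]); robot.pause(.2)
c=robot.get_calibration("wrist"); f=robot.grab_frame("wrist"); cv2.imwrite("pics/w1.png",f); pickle.dump(c,open("w1.pkl","wb"))
print(robot.observe()["time"],robot.observe()["q"])
E
```

```text
1.45 [ 1.24853594e+01 -4.82973242e+00 -3.63481476e+00  9.12153582e+01
 -1.86859292e-03  1.02573897e+02]
```

View pics/w1.png

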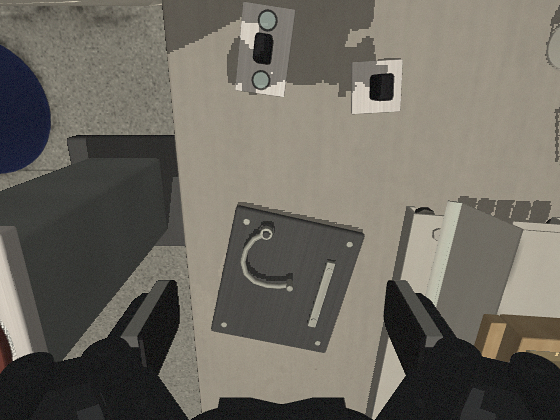

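The wrist view shows the long slide at (265,48) with wells at (268,20) and (261,80), the short slide at (378,87), and the stage with corners near (238,204), (364,234), (326,352), (212,331). The edge bar runs from (331,262) to (312,326). I'll zoom in.

```bash
python3 - <<'E'
import cv2, numpy as np
f=cv2.imread("pics/w1.png")
a=cv2.resize(f[0:110,220:320],None,fx=5,fy=5,interpolation=cv2.INTER_CUBIC)[:, :400] if 0 else cv2.resize(f[0:110,225:305],None,fx=5,fy=5,interpolation=cv2.INTER_CUBIC)
b=cv2.resize(f[200:355,205:370],None,fx=3.5,fy=3.5,interpolation=cv2.INTER_CUBIC)
# 400x550 
cv2.imwrite("pics/a.png",a);cv2.imwrite("pics/b.png",b)
E
```

```text
(no output)
```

View pics/a.png

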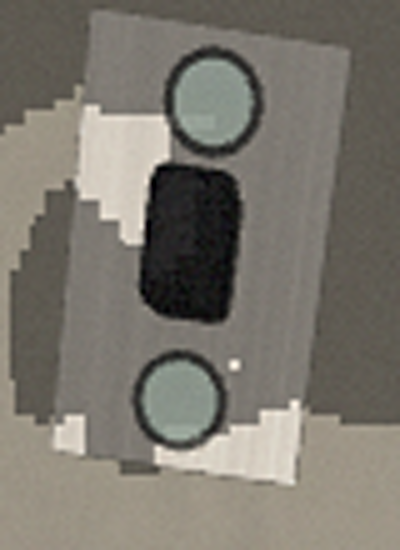

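View pics/b.png

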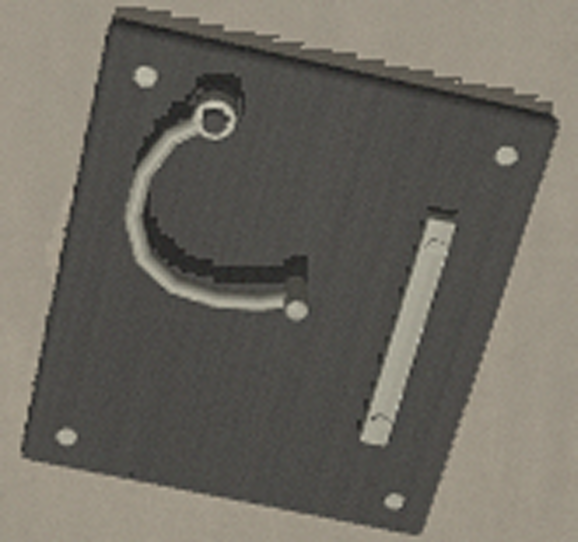

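```bash
cat > fit.py <<'E'
from h import *
import pickle
from scipy.optimize import least_squares
def Tr(p,L):
    c,s=np.cos(p[2]),np.sin(p[2]); L=np.atleast_2d(L).astype(float)
    return np.c_[p[0]+c*L[:,0]-s*L[:,1],p[1]+s*L[:,0]+c*L[:,1],L[:,2]]
def fit(c,L,uv,p0):
    r=least_squares(lambda p:(w2p(c,Tr(p,L))-uv).ravel(),p0); return r.x,r.fun.reshape(-1,2)
E
python3 - <<'E'
from fit import *
c=pickle.load(open("w1.pkl","rb"))
A=(np.array([(92,10),(350,48),(296,487),(52,450)])+.5)/5-.5+[225,0]
B=(np.array([(434,219),(456,222),(386,446),(360,440),(215,119),(296,311)])+.5)/3.5-.5+[205,200]
L=np.array([(-25,40,6),(25,40,6),(25,-40,6),(-25,-40,6)])/1e3
x,r=fit(c,L,A,[.455,.346,-.1]);print("long",x[:2].round(4),np.degrees(x[2]).round(2),r.round(2).tolist())
for zt in (18,):
  LB=np.array([(25,45,zt),(35,45,zt),(35,-45,zt),(25,-45,zt),(-51,66,30),(-11,9,32)])/1e3
  for idx in ([0,1,2,3],range(6)):
    idx=list(idx)
    x,r=fit(c,LB[idx],B[idx],[.5,.09,-.2]);print("seat",x[:2].round(4),np.degrees(x[2]).round(2),r.round(2).tolist())
E
```

```text
long [0.4624 0.3547] -7.67 [[-0.46, -0.38], [0.63, -0.06], [0.03, 0.0], [-0.21, 0.54]]
seat [0.4972 0.0943] -13.8 [[-0.99, -0.76], [1.1, 0.25], [0.17, 0.27], [-0.28, 0.34]]
seat [0.497  0.0944] -13.75 [[-1.21, -0.88], [0.89, 0.13], [0.02, 0.18], [-0.43, 0.26], [0.37, 0.76], [0.32, -0.49]]
```

```bash
cat >> fit.py <<'E'
seat=np.array([.497,.0944,np.radians(-13.75)])
def S(x,y,z): return Tr(seat,[[x,y,z]])[0]
def st(m):
    o=robot.observe(); p=o["tool_pos"]; c,s=np.cos(seat[2]),np.sin(seat[2]); d=p[:2]-seat[:2]
    print(m,round(o["time"],2),"seatxy",(1e3*np.array([c*d[0]+s*d[1],-s*d[0]+c*d[1]])).round(1),"z",p[2].round(4),"rot",o["tcp_rot"].round(2),"F",o["ft_force"].round(1),"w",round(o["gripper_width"],4),round(o["gripper_force"],1))
E
python3 - <<'E'
from fit import *
robot.move_pose([.4624,.3547,.16],[180,0,82.33])
robot.line_to([.4624,.3547,.0945],vel=.1); st("down")
robot.set_gripper(0); st("grip")
robot.line_to([.4624,.3547,.165],vel=.1); st("lift")
robot.line_to(S(.032,0,.165),vel=.2,rotation=[180,0,90-13.75]); st("above"); robot.pause(.2)
for n in ("side","wrist"): cv2.imwrite(f"pics/{n}2.png",robot.grab_frame(n))
a=cv2.imread("pics/side2.png");b=cv2.imread("pics/wrist2.png")
cv2.imwrite("pics/c2.png",cv2.resize(np.hstack([a,b]),(800,300)))
E
```

```text
down 3.07 seatxy [-95.1 244.8] z 0.0952 rot [ 1.7996e+02 -3.0000e-02  8.2330e+01] F [ 0.4 -0.1  0.1] w 0.0853 0.0
grip 3.71 seatxy [-95.3 244.8] z 0.0949 rot [ 1.7997e+02 -2.0000e-02  8.2330e+01] F [-0.3 -0.3  3.5] w 0.0145 59.7
lift 4.57 seatxy [-95.8 244.4] z 0.1642 rot [-1.7995e+02  3.0000e-02  8.2330e+01] F [-0.6  0.5 -0.8] w 0.0142 59.2
above 6.1 seatxy [31.6  0.6] z 0.165 rot [-1.7999e+02 -1.0000e-02  7.6300e+01] F [ 0.1  0.8 -1.2] w 0.0148 59.2
```

View pics/c2.png

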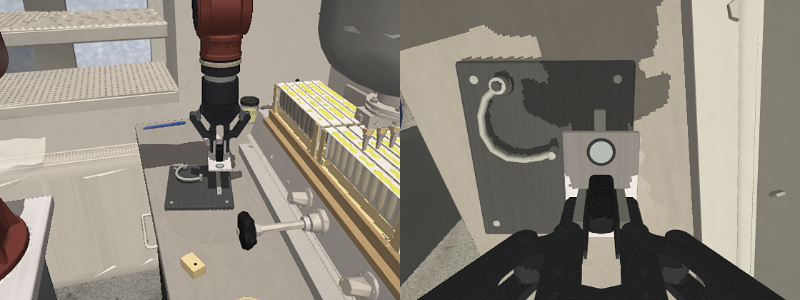

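The slide is held square by its grip. It hangs over the edge bar at about (600,170) in the right half, just right of the pin at (551,155). Next I lower it, draw the arm back and seat it.

```bash
python3 - <<'E'
from fit import *
g=robot.line_to(S(.032,0,.117),vel=.06,guard=8); st(f"low {g}")
if not g:
    g=robot.line_to(S(-.006,0,.117),vel=.03,guard=12); robot.pause(.2); st(f"drawn {g}")
for n in ("side","wrist"): cv2.imwrite(f"pics/{n}3.png",robot.grab_frame(n))
a=cv2.imread("pics/side3.png")[200:320,210:350];b=cv2.imread("pics/wrist3.png")
cv2.imwrite("pics/c3.png",np.hstack([cv2.resize(a,(350,300)),cv2.resize(b,(400,300))]))
E
```

```text
low False 7.35 seatxy [32.3  0. ] z 0.1174 rot [ 1.7996e+02 -1.0000e-02  7.6250e+01] F [ 0.6  0.1 -1.1] w 0.0147 59.2
drawn False 8.97 seatxy [-5.9 -0. ] z 0.117 rot [180.    -0.    76.25] F [ 4.  -3.2  0.6] w 0.0144 59.3
```

View pics/c3.png

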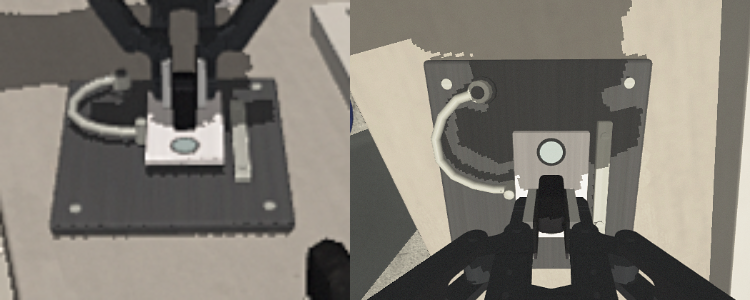

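The arm is drawn back: the pin at (509,195) presses the slide's left side, and the slide stands clear of the bar at (603,160). Next I lower it and push it to the edge.

```bash
python3 - <<'E'
from fit import *
g=robot.line_to(S(-.006,0,.102),vel=.012,guard=5); st(f"lowered {g}")
z=robot.observe()["tool_pos"][2]
g=robot.line_to(S(.008,0,z),vel=.012,guard=7); robot.pause(.1); st(f"edge {g}")
for n in ("side","wrist"): cv2.imwrite(f"pics/{n}4.png",robot.grab_frame(n))
a=cv2.imread("pics/side4.png")[200:320,210:350];b=cv2.imread("pics/wrist4.png")
cv2.imwrite("pics/c4.png",np.hstack([cv2.resize(a,(350,300)),cv2.resize(b,(400,300))]))
E
```

```text
lowered True 9.91 seatxy [-5.9  0. ] z 0.1068 rot [179.99  -0.    76.25] F [0.1 0.  3.2] w 0.0145 59.7
edge True 10.67 seatxy [ 0.8 -0. ] z 0.1068 rot [-1.7999e+02  1.0000e-02  7.6260e+01] F [-1.6 -0.6  5.7] w 0.0146 60.0
```

View pics/c4.png

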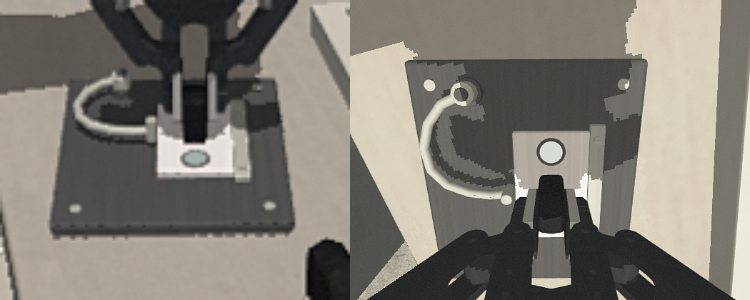

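The slide lies flat and its back side meets the bar at (590,160), at x +0.8 mm, which agrees with the fit. I'll release it.

```bash
python3 - <<'E'
from fit import *
robot.set_gripper(.021); st("open")
p=robot.observe()["tool_pos"]
robot.line_to([p[0],p[1],p[2]+.03],vel=.04); st("up")
robot.line_to([p[0],p[1],p[2]+.10],vel=.15)
robot.line_to([.46,.2,.32],vel=.25,rotation=[180,0,90]); robot.pause(.3); st("clear")
c=robot.get_calibration("wrist")
import pickle; pickle.dump(c,open("w5.pkl","wb"))
f=robot.grab_frame("wrist"); cv2.imwrite("pics/w5.png",f)
u,v=w2p(c,[.497,.0944,.018])[0].astype(int); print(u,v)
cv2.imwrite("pics/c5.png",cv2.resize(f[v-75:v+75,u-85:u+85],None,fx=4,fy=4,interpolation=cv2.INTER_CUBIC)[:600,:800])
E
```

```text
open 11.0 seatxy [0.5 0. ] z 0.1063 rot [-1.7997e+02 -1.0000e-02  7.6250e+01] F [-0.   0.4  0.5] w 0.021 0.0
up 11.89 seatxy [ 0.4 -0. ] z 0.136 rot [-1.7999e+02 -1.0000e-02  7.6260e+01] F [ 0.4  0.  -0. ] w 0.021 0.0
clear 13.6 seatxy [-60.9  93.2] z 0.3192 rot [-1.7993e+02  1.0000e-02  8.9930e+01] F [-0.7  0.3  0.1] w 0.021 0.0
315 260
```

View pics/c5.png

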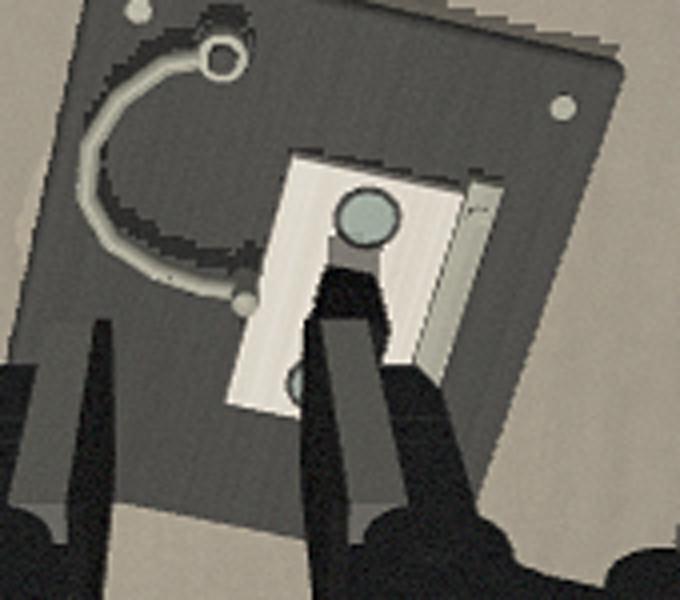

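The slide lies flat and flush along the bar, from (465,192) to (415,360). The pin at (245,302) presses its left side about mid-length, and the slide's end sits about 3 mm inside the bar's end where a centred slide would have 5 mm. So it is centred to within about 2 mm.

```bash
python3 - <<'E'
from plant import robot
print(robot.job_done())
E
```

```text
the job is handed in; nothing more can be done
None
```

The long slide is clipped flat and flush against the fixed edge with the sprung arm holding it, its grip within about 2 mm of the edge's middle; the short slide was not touched, and I handed the job in at about 13.7 s (no verdict was returned).

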